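# Seat the funnel vent in the open battery cell and lift off its dust cap

## Task

Fit the ceramic funnel vent, with its loose yellow dust cap still on it, into the one open filler neck of the battery: lower it in gently until its black flange rests fully home on the neck, and let go of it. Then lift off the dust cap alone, leaving the vent seated and undisturbed, so that the funnel is free for a hydrometer reading. Finish with the cap still held level in the gripper, raised at least 5 cm from its place on the vent, and leave everything else where it is.

Things in the scene. Friction and masses are not known exactly. Their poses are not given: they have to be found in the camera images.
- vent: Funnel vent, 160 g, round, stands upright in the grey tray. Origin at the centre of its foot, z up. Black spigot 33 mm diameter from z 0 to 16 mm (lowest 6 mm taper to 26 mm); black flange 58 mm diameter, z 16 to 22; off-white ceramic body 52 mm diameter, z 22 to 64, open on top as a funnel with a 40 mm mouth. Seated, its origin is on the neck's axis, 16 mm below the mouth.
- cap: Yellow dust cap, 30 g, loose on the vent's rim, any yaw. Origin at the centre of its underside, z up, x along its grip bar. Pilot 36 mm diameter, z 0 to 9 mm, in the funnel mouth with 2 mm play all round; brim 44 mm diameter, z 9 to 13, resting on the ceramic rim; grip bar 38 mm long (x), 12 mm thick (y), up to z 33. In place its origin is 55 mm above the vent's.
- neck_mouth (a point): Centre of the mouth of the open filler neck (z up, x along the battery's short side): black round collar 49 mm outside, plain bore 36 mm, 36 mm deep, standing 10 mm above the black cell lid. The necks of the five other cells, in a row at 83 mm pitch along the battery's long side, are closed by yellow plugs 42 mm in diameter, tops 10 mm above this mouth.
- battery: Top of a traction battery of six cells, fixed, 514 mm long (y) by 218 mm wide (x); origin at its centre at bench height, z up. Black lids 34 mm above the bench, necks' mouths 44 mm, cream steel wall 50 mm; black connector covers, up to 51 mm above the bench, lie 59 to 93 mm to either side of the row of necks.
- tray: Grey plastic rinse tray, fixed, 260 (x) by 160 (y) by 25 mm high, floor and walls 4 mm thick; origin at the centre of its underside. The vent stands in it.
- old_plug: Bystander: a removed low yellow and grey filler plug, 42 mm diameter, 23 mm high, standing in the tray; origin at the centre of its underside.
- hydrometer: Bystander: glass hydrometer with red rubber bulb, about 295 mm long, 40 mm high, lying on the bench beyond the battery; origin under its middle, x along it.
- bottle: Bystander: white bottle with blue label and cap, 72 mm diameter, 200 mm high, standing beyond the tray; origin at the centre of its underside.
- spanner: Bystander: spanner with red insulated handle, 220 mm long, 14 mm high, lying to the left of the tray; origin under its middle, x along it.
Things that resemble listed ones, but are neither listed nor needed, are in the scene too. Leave any blue or purple look-alike of the cap alone. Several things look just like the vent: the one meant starts nearest to the robot's base.

How it is judged:
On the way:
1. the vent is fully home in the open neck, upright, with the dust cap on it, and let go (horizontal distance between vent and neck_mouth below 0.003 m and z of vent in the frame of neck_mouth below -0.0135 m and angle between vent's own z axis and vertical below 0.06 rad and z of cap in the frame of vent between 0.05 and 0.058 m and contact force between the fingers and vent below 0.2 N), for 0.2 s.
At the end, for the whole second after the job is handed in: The vent sits fully home and at rest in the open neck (flange within 2.5 mm of resting on the mouth, within 3 mm of the axis, within 3.4 degrees of upright), untouched by the robot; the gripper holds the cap still and level (within 17 degrees), raised at least 45 mm above its place on the vent (horizontal distance between vent and neck_mouth below 0.003 m and z of vent in the frame of neck_mouth below -0.0135 m and angle between vent's own z axis and vertical below 0.06 rad and linear speed of vent below 0.01 m/s and contact force between each of the arm, the fingers and vent below 0.2 N and z of cap in the frame of vent above 0.1 m and angle between cap's own z axis and vertical below 0.3 rad and contact force between the fingers and cap above 1 N and contact force between cap and vent below 0.1 N and linear speed of cap below 0.02 m/s); the arm keeps its last pose, push and grip.
It fails at once if the dust cap is off the vent while the vent is not fully seated in the neck (before seating it, or because the vent is pulled up with the cap) ((z of cap in the frame of vent above 0.061 m or z of cap in the frame of vent below 0.045 m) and (z of vent in the frame of neck_mouth above -0.0125 m or horizontal distance between vent and neck_mouth above 0.004 m)).
It fails at once if the vent is dropped into the neck (faster than 0.4 m/s at the mouth) (horizontal distance between vent and neck_mouth below 0.02 m and z of vent in the frame of neck_mouth below 0.05 m and linear speed of vent above 0.4 m/s).
It fails at once if the removed plug, hydrometer, bottle or spanner is moved more than 30 mm, or the bottle knocked over (distance of any of old_plug, hydrometer, bottle, spanner from where it was at the start of the episode above 0.03 m or angle between bottle's own z axis and vertical above 0.5 rad).
It also fails if it takes over 61 s, if anything falls off the work surface, if the arm or the gripper's body presses on something with over 40 N, if the wrist force passes 120 N, or if a joint passes its speed limit or range.

## Robot

A 6-joint arm with a two-finger parallel gripper is mounted at the origin on the work surface. World frame = base frame: x ahead of the robot, y to its left, z up, the work surface at z = 0. Lengths are in m, angles in rad, forces in N, time in s.
With the tool pointing down it reaches from about 0.25 to 0.775 m from the base axis. Payload 4 kg.
Tool frame: the origin (TCP) lies at the very end of the fingers, on their centre line; the grasp point (between the pads) lies 19 mm behind it (robot.pinch_z is the distance from the TCP to the grasp point, in m); z points along the fingers, y is the line along which they close (so a half turn about z gives the same grasp; the last joint's range is limited). The gripper opens to 94 mm and grips with 3 to 60 N. Pads are 16 mm wide; open, the fingers measure 119 mm over their backs; the gripper's body (75 mm by 177 mm) begins 78 mm behind the grasp point.
Start: joints at [1.108, 0.087, 1.371, -0, 1.684, -0.103], TCP at [0.194, 0.515, 0.171] pointing down, gripper open.
Joint ranges: [-3.1, 3.1], [-0.76, 2.03], [0.27, 2.55], [-1.08, 4.22], [0.17, 2.65], [-2.57, 2.57]. Speed limits (rad/s): [2.79, 2.79, 3.14, 3.14, 3.14, 3.14].

## Interface

Orientations are given as [roll, pitch, yaw] about the fixed x, y, z axes, in that order (R = Rz(yaw) Ry(pitch) Rx(roll)).
In Python, from bench import robot gives the robot as it stands.
- The arm moves only by the tool arm_command, never from a script. Its argument "targets" is one flat list of numbers, 7 for each row, row after row: the turn, a rotation vector about the tool's x, y, z in degrees, then the shift along the tool's x, y, z in mm, then the closure, from -1 (fully open) to 1 (shut). In form: [ax, ay, az, x, y, z, hand, ax, ay, az, x, y, z, hand, ...]. A call has 1 to 20 rows; each row is the pose to reach, as a shift and turn from the pose commanded when the call began, along the tool's axes at that moment; what a row does not reach only later rows make up. A row lasts 1/10 s, in which the tool goes at most 50 mm and 8.59 degrees, less where a joint would pass 70% of its speed; a pose out of reach is approached as far as the arm can. A call with a gripper value outside its range is refused whole. The fingers move at their own pace and stop on an object; the grip force is fixed at half the most. Time passes only in rows, so rows that repeat a pose let the fingers close. It gives the time, the measured TCP pose, the force, the opening and the grip force at its end, in the units of the state.
- robot.get_obs(): the state, without advancing time (a new reading comes with each control period).
- robot.snapshot(name): name is "side" or "top"; returns a dict with "color" (400x640x3 uint8, red, green, blue), "range_z" (400x640 float32, m along the optical axis (not along the pixel's ray), 0 where there is no reading), "fx", "fy", "cx", "cy" (pixels), "T" (4x4, takes a point from camera to world coordinates). Camera axes: x right, y down, z forward; pixel columns grow to the right and rows downward; lengths in m; the calibration is good to about 2 mm. A picture is of the moment at which its call begins.
- robot.close_job(): hands the job in; it is judged then, once.
The state is a dict: "time": time; "joint_positions": joint angles; "qvel": joint speeds; "joint_torque": joint torques, N m; "tool_pos": TCP position; "ee_rot": TCP orientation; "wrist_force": force on the tool from outside, world axes, zero at the start; "wrist_torque": the same for the moment, N m; "width": finger opening in m; "finger_force": force on a finger pad.
Only numpy, scipy, OpenCV 4.12 (cv2) and the standard library are available. Lean on these libraries where they do the work, as an engineer would, in place of code of your own. Each camera call takes 0.05 s, during which the arm holds its last target. There are 200 camera calls.

## Working session

There is one attempt and no reset: what is moved stays moved. The work goes in short steps, Python scripts to look and compute and a tool call to move; the robot and the scene stay as the last step left them, time stands still between calls to the robot, and variables do not carry over. Pictures are saved under pics/ and viewed, at most 10 in all, crops included, and the job is handed in when it is done.

Besides the shell and the picture viewer there is one more tool, called as name(argument=value, ...) on one line, values as JSON. arm_command: Moves the arm, as the interface text tells. Its arguments: {"type":"object","properties":{"targets":{"type":"array"}},"required":["targets"]}

```bash
mkdir -p pics
python3 - <<'E'
from bench import robot
import cv2,numpy as np
for n in("top","side"):
    s=robot.snapshot(n); cv2.imwrite(f"pics/{n}0.png",s["color"][:,:,::-1]); np.savez(f"{n}0.npz",**s)
    print(n,s["fx"],s["cx"],s["cy"],np.round(s["T"],3).tolist())
o=robot.get_obs(); print(o["tool_pos"],o["ee_rot"],o["width"],o["time"],robot.pinch_z)
E
```

```text
top 445.52414078046223 316.0793460926368 197.33350276516916 [[-0.015, -0.996, 0.089, 0.414], [-1.0, 0.016, 0.009, 0.115], [-0.011, -0.089, -0.996, 1.402], [0.0, 0.0, 0.0, 1.0]]
side 512.1051082760971 320.4707612524742 199.15454115637658 [[-0.909, -0.199, 0.365, 0.034], [-0.415, 0.481, -0.772, 1.238], [-0.022, -0.854, -0.52, 0.808], [0.0, 0.0, 0.0, 1.0]]
[0.19340909 0.51428761 0.1702325 ] [-3.13964467e+00 -1.83127534e-04  2.78176989e+00] 0.09394107039956828 0.1 0.0188
```

View pics/top0.png

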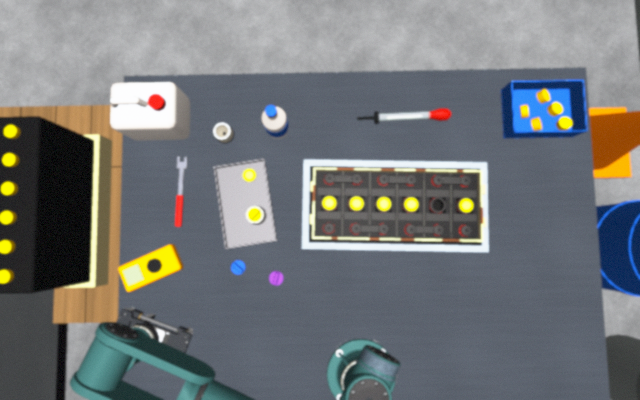

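View pics/side0.png

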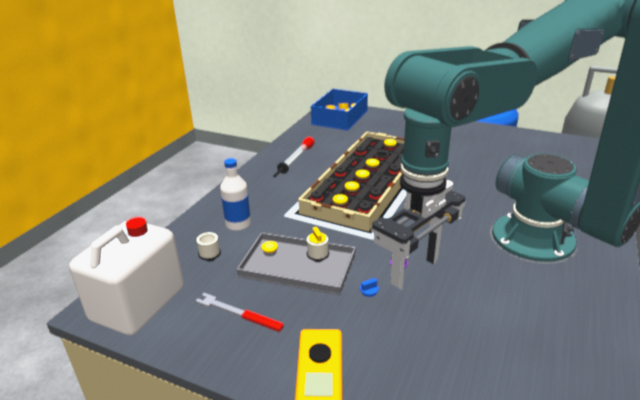

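The top view shows the capped vent in the tray at about (255,215), an uncapped look-alike at (222,132), and the open neck at about (438,205), fifth in the row. The side view shows the cap on the vent at about (317,242).

```bash
cat > h.py <<'E'
import numpy as np,cv2
def load(f): return dict(np.load(f))
def ray(s,u,v,z):
    d=s["T"][:3,:3]@np.array([(u-s["cx"])/s["fx"],(v-s["cy"])/s["fy"],1]); o=s["T"][:3,3]
    return o+d*(z-o[2])/d[2]
def proj(s,p):
    q=np.linalg.inv(s["T"])@np.append(p,1); return np.array([s["fx"]*q[0]/q[2]+s["cx"],s["fy"]*q[1]/q[2]+s["cy"]])
def blobs(s,lo,hi,amin=15):
    m=cv2.inRange(cv2.cvtColor(s["color"],cv2.COLOR_RGB2HSV),lo,hi)
    n,l,st,c=cv2.connectedComponentsWithStats(m)
    return [(st[i].tolist(),c[i]) for i in range(1,n) if st[i][4]>=amin]
YEL=((22,120,110),(36,255,255))
E
python3 - <<'E'
from h import *
t=load("top0.npz");s=load("side0.npz")
for st,c in blobs(t,*YEL):
    if 200<c[0]<500: print("top",st,c.round(2),ray(t,*c,.054).round(4),ray(t,*c,.075).round(4))
for st,c in blobs(s,*YEL):
    if c[0]>230: print("side",st,c.round(2),ray(s,*c,.054).round(4),ray(s,*c,.08).round(4))
for n,S,b in(("t",t,(225,185,60,60)),("s",s,(287,215,60,60)),("tn",t,(410,175,60,60))):
    x,y,w,h=b; cv2.imwrite(f"pics/c_{n}.png",cv2.resize(S["color"][y:y+h,x:x+w,::-1],None,fx=4.4,fy=4.4,interpolation=cv2.INTER_CUBIC))
cv2.imwrite("pics/crops.png",np.hstack([cv2.imread(f"pics/c_{n}.png") for n in("t","s","tn")]))
E
```

```text
top [243, 169, 13, 13, 104] [248.88 174.8 ] [0.6068 0.3324 0.054 ] [0.6038 0.329  0.075 ]
top [321, 195, 16, 16, 155] [328.97 202.66] [0.5175 0.0891 0.054 ] [0.5159 0.0895 0.075 ]
top [349, 196, 15, 15, 155] [356.01 203.09] [0.5149 0.0072 0.054 ] [0.5133 0.0088 0.075 ]
top [376, 196, 16, 16, 160] [383.46 203.44] [ 0.5125 -0.0759  0.054 ] [ 0.5109 -0.0729  0.075 ]
top [403, 197, 16, 15, 164] [410.75 204.05] [ 0.5093 -0.1583  0.054 ] [ 0.5078 -0.1541  0.075 ]
top [458, 198, 17, 15, 174] [465.68 204.98] [ 0.5038 -0.3239  0.054 ] [ 0.5024 -0.3171  0.075 ]
top [248, 208, 13, 13, 128] [254.2  214.24] [0.4859 0.3164 0.054 ] [0.4848 0.3133 0.075 ]
side [339, 104, 9, 7, 41] [343.71 106.15] [ 0.777  -0.5733  0.054 ] [ 0.7514 -0.5109  0.08  ]
side [383, 138, 14, 9, 90] [389.72 142.01] [ 0.5009 -0.3179  0.054 ] [ 0.4848 -0.2643  0.08  ]
side [365, 158, 15, 9, 109] [371.91 161.94] [ 0.5072 -0.1537  0.054 ] [ 0.4909 -0.1058  0.08  ]
side [355, 169, 15, 10, 118] [362.14 173.19] [ 0.5095 -0.0712  0.054 ] [ 0.4931 -0.0261  0.08  ]
side [344, 181, 16, 10, 128] [351.34 185.36] [0.5125 0.0115 0.054 ] [0.496  0.0538 0.08  ]
side [332, 194, 16, 11, 140] [339.69 198.57] [0.5153 0.094  0.054 ] [0.4987 0.1335 0.08  ]
side [309, 227, 17, 16, 186] [316.77 235.79] [0.4988 0.2839 0.054 ] [0.4828 0.3168 0.08  ]
side [262, 241, 16, 12, 150] [269.27 246.27] [0.5884 0.3698 0.054 ] [0.5693 0.3997 0.08  ]
side [296, 330, 45, 70, 2031] [319.24 361.39] [0.325  0.6476 0.054 ] [0.3149 0.668  0.08  ]
```

View pics/crops.png

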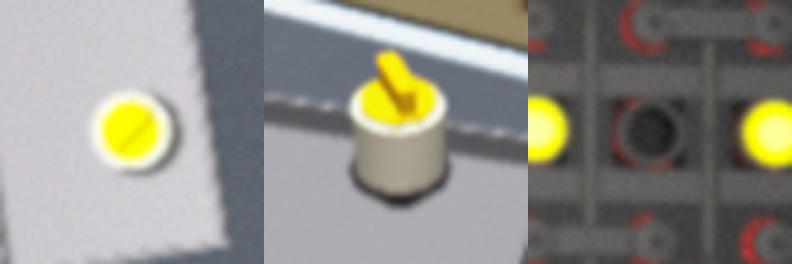

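Run:
```python
from h import *
t=load("top0.npz");s=load("side0.npz")
def wc(S,u,v,r=14,vmin=170):
    # bright white/yellow rim blob (vent top) centroid by contour ellipse
    hsv=cv2.cvtColor(S["color"],cv2.COLOR_RGB2HSV); 
    return hsv
hsv=cv2.cvtColor(t["color"],cv2.COLOR_RGB2HSV)
m=((cv2.inRange(hsv,*YEL)>0)|((hsv[...,2]>200)))
sub=np.zeros_like(m); sub[203:228,243:268]=m[203:228,243:268]
n,l,st,c=cv2.connectedComponentsWithStats(sub.astype(np.uint8)); i=1+st[1:,4].argmax(); print("rim",st[i],c[i],ray(t,*c[i],.068))
P=np.array([ray(t,*p,.054) for p in((328.97,202.66),(356.01,203.09),(383.46,203.44),(410.75,204.05),(465.68,204.98))])
k=np.array([0,1,2,3,5.]); fx=np.polyfit(k,P[:,0],1);fy=np.polyfit(k,P[:,1],1);print("pitch",fx,fy,"neck",np.polyval(fx,4),np.polyval(fy,4))
# depth-based check: z of plug tops, lids
a=ray(s,315.2,228.2,.092);b=ray(s,320.2,237.7,.092);d=a-b;print(a,b,np.degrees(np.arctan2(d[1],d[0])),np.linalg.norm(d))
for u,v,z in((254,214,0),(329,203,0),(438,205,0)):
    Z=t["range_z"][v-1:v+2,u-1:u+2].mean(); q=t["T"]@np.array([(u-t["cx"])/t["fx"]*Z,(v-t["cy"])/t["fy"]*Z,Z,1]);print(q.round(4))
# dark bore of the neck, seen from top
g=cv2.cvtColor(t["color"],cv2.COLOR_RGB2GRAY)[190:222,422:455].astype(float)
w=np.clip(45-cv2.GaussianBlur(g,(0,0),1),0,None); n,l,st,c=cv2.connectedComponentsWithStats((w>8).astype(np.uint8))
for i in range(1,n): print(st[i],c[i]+[422,190],ray(t,*(c[i]+[422,190]),.044))
```

```text
rim [243 203  25  25 520] [253.63653846 214.59230769] [0.4841223  0.31602795 0.068     ]
pitch [-0.00274816  0.51762813] [-0.08263567  0.08942568] neck 0.5066354854918421 -0.24111700947156783
[0.49253995 0.30427001 0.092     ] [0.46453229 0.33591596 0.092     ] -48.490165514498116 0.0422598557227798
[0.4844 0.3109 0.0948 1.    ]
[0.5165 0.089  0.0538 1.    ]
[ 0.5083 -0.2528  0.0074  1.    ]
[18 12  2  5  7] [440.57142857 203.85714286] [ 0.5091343  -0.25105901  0.044     ]
```

arm_command(targets=[0, 0, 27.4, -342, -85, 0, -1, 0, 0, 27.4, -342, -85, 0, -1, 0, 0, 27.4, -342, -85, 0, -1, 0, 0, 27.4, -342, -85, 0, -1, 0, 0, 27.4, -342, -85, 0, -1, 0, 0, 27.4, -342, -85, 0, -1, 0, 0, 27.4, -342, -85, 0, -1, 0, 0, 27.4, -342, -85, 0, -1, 0, 0, 27.4, -342, -85, 0, -1, 0, 0, 27.4, -342, -85, 0, -1, 0, 0, 27.4, -342, -85, 0, -1, 0, 0, 27.4, -342, -85, 0, -1])

```text
time: 1.3
tool_pos: [0.4828, 0.3159, 0.1715]
ee_rot: [3.141, -0.0, 2.306]
wrist_force: [0.1, -0.8, 1.1]
width: 0.0941
finger_force: 0.0
```

arm_command(targets=[0, 0, 0, -2.5, 0, 40, -1, 0, 0, 0, -2.5, 0, 70, -1, 0, 0, 0, -2.5, 0, 95, -1, 0, 0, 0, -2.5, 0, 115, -1, 0, 0, 0, -2.5, 0, 130, -1, 0, 0, 0, -2.5, 0, 138, -1, 0, 0, 0, -2.5, 0, 138, -1])

```text
time: 2.0
tool_pos: [0.4847, 0.313, 0.0324]
ee_rot: [-3.14, -0.001, 2.304]
wrist_force: [0.1, -0.2, 0.3]
width: 0.0941
finger_force: 0.0
```

Run:
```python
from bench import robot
import cv2,numpy as np
for n in("side","top"):
    s=robot.snapshot(n); np.savez(f"{n}1.npz",**s)
    x,y,w,h=(277,195,80,70) if n=="side" else (215,185,80,70)
    cv2.imwrite(f"pics/{n}1.png",cv2.resize(s["color"][y:y+h,x:x+w,::-1],None,fx=4.9,fy=4.9,interpolation=cv2.INTER_CUBIC))
cv2.imwrite("pics/v1.png",np.hstack([cv2.imread("pics/side1.png"),cv2.imread("pics/top1.png")]))
```

```text
(no output)
```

View pics/v1.png

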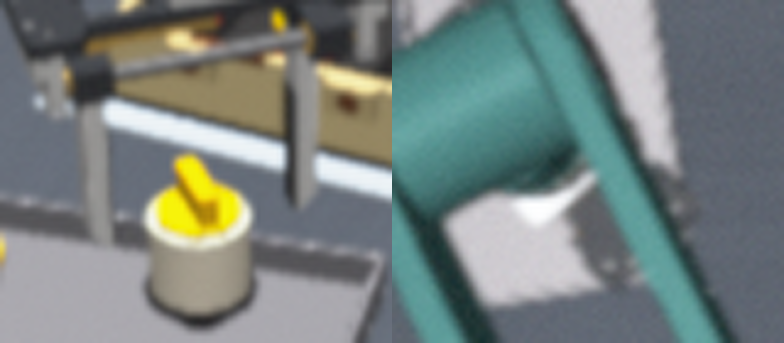

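Run:
```python
from h import *
s=load("side1.npz")
f=lambda x,y,z:ray(s,277+x/4.9,195+y/4.9,z)
print(f(100,243,.032),f(302,205,.032),f(201,224,.032),f(199,213,.068))
m=cv2.inRange(cv2.cvtColor(s["color"],cv2.COLOR_RGB2HSV),*YEL)
for p in ([.4847,.313,.032],[.4847,.313,.068],[.4847,.313,.026],[.4847,.313,.092]): print((proj(s,p)-[277,195])*4.9)
```

```text
[0.54167785 0.31019629 0.032     ] [0.45796228 0.2382943  0.032     ] [0.5002162  0.27458552 0.032     ] [0.48348941 0.31111855 0.068     ]
[197.0704797  271.78145932]
[195.25213494 214.4725349 ]
[197.36839083 281.17074935]
[194.00969124 175.31433225]
```

Run:
```python
from bench import robot
o=robot.get_obs();print(o["time"],o["tool_pos"],o["joint_positions"],o["qvel"])
from h import *
s=load("side1.npz")
c=np.array([.4847,.313,.032]);d=np.array([.743,.669,0])
for k in(-.06,-.047,.047,.06): print(k,(proj(s,c+k*d)-[277,195])*4.9)
def pt(x,y):
    u=277+x/4.9;v=195+y/4.9;Z=s["range_z"][int(round(v)),int(round(u))]
    return (s["T"]@np.array([(u-s["cx"])/s["fx"]*Z,(v-s["cy"])/s["fy"]*Z,Z,1]))[:3].round(3)
for p in((98,180),(100,235),(300,130),(302,195),(200,170),(199,270),(100,275),(300,230)): print(p,pt(*p))
s2=robot.snapshot("side");print(np.abs(s2["color"].astype(int)-s["color"]).mean())
```

```text
2.1 [0.4860697  0.31349115 0.03435784] [ 4.74754776e-01  2.13299044e-01  1.50327226e+00  7.40599698e-05
  1.42320789e+00 -2.58320370e-01] [-0.00351329 -0.00876658 -0.0137065   0.0005174  -0.00121315 -0.00255684]
-0.06 [307.9024023  248.73457734]
-0.047 [284.10269443 253.68359425]
0.047 [108.45985591 290.20754578]
0.06 [ 83.66609824 295.36326981]
(98, 180) [0.518 0.351 0.105]
(100, 235) [0.517 0.354 0.074]
(300, 130) [0.439 0.284 0.113]
(302, 195) [0.438 0.285 0.075]
(200, 170) [0.484 0.307 0.092]
(199, 270) [0.474 0.332 0.049]
(100, 275) [0.547 0.302 0.004]
(300, 230) [ 0.468  0.218 -0.001]
1.0537122395833334
```

Run:
```python
from bench import robot
from h import *
s=robot.snapshot("side");np.savez("side2.npz",**s)
for n in range(3):
    o=robot.get_obs();print(o["time"],o["tool_pos"],o["joint_positions"])
    robot.snapshot("side")
x,y,w,h=(277,195,80,70)
cv2.imwrite("pics/v2.png",cv2.resize(s["color"][y:y+h,x:x+w,::-1],None,fx=5,fy=5,interpolation=cv2.INTER_CUBIC))
```

```text
2.2 [0.48648759 0.31354685 0.03485093] [ 4.74525820e-01  2.12867549e-01  1.50276375e+00  4.88335289e-05
  1.42307766e+00 -2.58326949e-01]
2.25 [0.48642678 0.31350467 0.03479116] [ 4.74482778e-01  2.12853716e-01  1.50290456e+00  8.83727424e-05
  1.42307517e+00 -2.58354105e-01]
2.3 [0.48628224 0.31336384 0.03455405] [ 4.74400654e-01  2.12983029e-01  1.50324277e+00  5.69799124e-05
  1.42305960e+00 -2.58364801e-01]
```

View pics/v2.png

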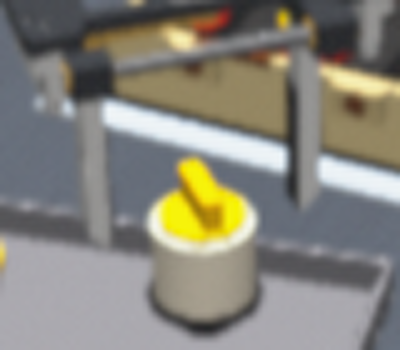

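Both fingers straddle the vent, but their tips appear at about (100,243) and (303,205) in the crop. By depth that is z≈0.07, well above the reported 0.034. I'll check this against the first image.

Run:
```python
from h import *
def pts(s,cols,rows):
    for u in cols:
        print(u,[ (v,)+tuple((s["T"]@np.array([(u-s["cx"])/s["fx"]*Z,(v-s["cy"])/s["fy"]*Z,Z,1]))[:3].round(3)) for v in rows for Z in [s["range_z"][v,u]]])
s=load("side0.npz"); pts(s,(398,433),range(250,300,5))
# depth points near gripper, lowest
for f,c,zr in(("side0.npz",(.194,.515),(.06,.4)),("side2.npz",(.486,.3135),(.03,.3))):
    s=load(f);v,u=np.indices(s["range_z"].shape);Z=s["range_z"];P=np.stack([(u-s["cx"])/s["fx"]*Z,(v-s["cy"])/s["fy"]*Z,Z,np.ones_like(Z)],-1)@s["T"].T
    r=np.hypot(P[...,0]-c[0],P[...,1]-c[1]); k=(r<.09)&(r>.035)&(P[...,2]>zr[0])&(P[...,2]<zr[1])
    q=P[k][:,:3]; q=q[q[:,2].argsort()]; print(f,k.sum(),q[:60:6].round(3).tolist())
```

```text
398 [(250, np.float64(0.204), np.float64(0.596), np.float64(0.312)), (255, np.float64(0.204), np.float64(0.593), np.float64(0.3)), (260, np.float64(0.209), np.float64(0.571), np.float64(0.273)), (265, np.float64(0.209), np.float64(0.57), np.float64(0.261)), (270, np.float64(0.208), np.float64(0.571), np.float64(0.251)), (275, np.float64(0.207), np.float64(0.571), np.float64(0.241)), (280, np.float64(0.206), np.float64(0.574), np.float64(0.232)), (285, np.float64(0.206), np.float64(0.571), np.float64(0.219)), (290, np.float64(0.264), np.float64(0.342), np.float64(0.002)), (295, np.float64(0.26), np.float64(0.355), np.float64(-0.002))]
433 [(250, np.float64(0.171), np.float64(0.471), np.float64(0.235)), (255, np.float64(0.17), np.float64(0.474), np.float64(0.226)), (260, np.float64(0.169), np.float64(0.474), np.float64(0.215)), (265, np.float64(0.213), np.float64(0.216), np.float64(-0.001)), (270, np.float64(0.207), np.float64(0.24), np.float64(0.003)), (275, np.float64(0.203), np.float64(0.253), np.float64(-0.002)), (280, np.float64(0.199), np.float64(0.27), np.float64(-0.003)), (285, np.float64(0.195), np.float64(0.289), np.float64(-0.002)), (290, np.float64(0.19), np.float64(0.305), np.float64(-0.003)), (295, np.float64(0.186), np.float64(0.323), np.float64(-0.001))]
side0.npz 3196 [[0.169, 0.469, 0.202], [0.173, 0.469, 0.205], [0.183, 0.465, 0.206], [0.168, 0.473, 0.207], [0.169, 0.472, 0.209], [0.165, 0.465, 0.21], [0.201, 0.563, 0.21], [0.173, 0.471, 0.211], [0.165, 0.465, 0.212], [0.184, 0.464, 0.213]]
side2.npz 1914 [[0.516, 0.349, 0.067], [0.515, 0.35, 0.072], [0.45, 0.28, 0.073], [0.519, 0.352, 0.075], [0.515, 0.35, 0.078], [0.445, 0.286, 0.079], [0.448, 0.285, 0.08], [0.514, 0.351, 0.081], [0.456, 0.273, 0.082], [0.525, 0.356, 0.085]]
```

The fingertips seen in both images sit about 37 mm above the reported TCP, so either the TCP offset is wrong or the lower fingers aren't rendered. I'll settle it with a slow descent and check for contact.

arm_command(targets=[0, 0, 0, 0, 0, 3, -1, 0, 0, 0, 0, 0, 6, -1, 0, 0, 0, 0, 0, 9, -1, 0, 0, 0, 0, 0, 12, -1, 0, 0, 0, 0, 0, 15, -1, 0, 0, 0, 0, 0, 15, -1])

```text
time: 2.95
tool_pos: [0.485, 0.3127, 0.0175]
ee_rot: [-3.14, -0.0, 2.304]
wrist_force: [0.4, 0.0, 0.1]
width: 0.0937
finger_force: 0.0
```

arm_command(targets=[0, 0, 0, 0, 0, 3, -1, 0, 0, 0, 0, 0, 6, -1, 0, 0, 0, 0, 0, 9, -1, 0, 0, 0, 0, 0, 11, -1, 0, 0, 0, 0, 0, 13, -1, 0, 0, 0, 0, 0, 15, -1, 0, 0, 0, 0, 0, 17, -1, 0, 0, 0, 0, 0, 17, -1])

```text
time: 3.75
tool_pos: [0.4853, 0.3129, 0.0009]
ee_rot: [-3.141, -0.0, 2.304]
wrist_force: [0.8, 0.3, -0.2]
width: 0.0944
finger_force: 0.0
```

Run:
```python
from bench import robot
from h import *
s=robot.snapshot("side");np.savez("side3.npz",**s)
o=robot.get_obs();print(o["time"],o["tool_pos"],o["wrist_force"])
v,u=np.indices(s["range_z"].shape);Z=s["range_z"];P=np.stack([(u-s["cx"])/s["fx"]*Z,(v-s["cy"])/s["fy"]*Z,Z,np.ones_like(Z)],-1)@s["T"].T
c=o["tool_pos"];r=np.hypot(P[...,0]-c[0],P[...,1]-c[1]); k=(r<.075)&(r>.035)&(P[...,2]>.028)&(P[...,2]<.3)
q=P[k][:,:3]; q=q[q[:,2].argsort()]; print(k.sum(),q[:60:6].round(3).tolist())
```

```text
3.8 [0.48540347 0.31293221 0.00114036] [0.1429944  0.49385024 0.14946244]
1688 [[0.516, 0.348, 0.033], [0.445, 0.28, 0.038], [0.44, 0.285, 0.039], [0.447, 0.282, 0.042], [0.434, 0.28, 0.044], [0.52, 0.353, 0.045], [0.532, 0.347, 0.046], [0.439, 0.282, 0.047], [0.513, 0.351, 0.048], [0.439, 0.287, 0.051]]
```

No contact even with the reported TCP below the tray floor, so the real fingertips are about 33 mm above the reported TCP. They're now at z≈0.034, which is the grasp height I wanted, so I'll close.

arm_command(targets=[0, 0, 0, 0, 0, 0, -0.7, 0, 0, 0, 0, 0, 0, -0.5, 0, 0, 0, 0, 0, 0, -0.35, 0, 0, 0, 0, 0, 0, -0.25, 0, 0, 0, 0, 0, 0, -0.2, 0, 0, 0, 0, 0, 0, -0.15, 0, 0, 0, 0, 0, 0, -0.1, 0, 0, 0, 0, 0, 0, 0, 0, 0, 0, 0, 0, 0, 0.5, 0, 0, 0, 0, 0, 0, 1, 0, 0, 0, 0, 0, 0, 1])

```text
time: 4.9
tool_pos: [0.4857, 0.3131, 0.0013]
ee_rot: [3.141, -0.0, 2.304]
wrist_force: [0.6, -0.3, 0.1]
width: 0.0512
finger_force: 30.0
```

Run:
```python
from bench import robot
from h import *
s=robot.snapshot("side");np.savez("side4.npz",**s)
o=robot.get_obs();print(o["time"],o["tool_pos"],o["wrist_force"],o["width"],o["finger_force"])
x,y,w,h=(277,195,80,70)
cv2.imwrite("pics/v4.png",cv2.resize(s["color"][y:y+h,x:x+w,::-1],None,fx=5,fy=5,interpolation=cv2.INTER_CUBIC))
```

```text
4.95 [0.48562449 0.31309843 0.0013461 ] [ 0.67219366  0.28420321 -0.45693412] 0.051381309607378 29.99973624944687
```

View pics/v4.png

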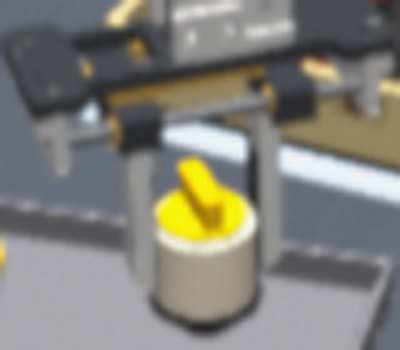

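Both fingers hold the ceramic body, the width reads 51 mm, and the cap is still on. Lifting, then carrying it over.

arm_command(targets=[0, 0, 0, 0, 0, -5, 1, 0, 0, 0, 0, 0, -20, 1, 0, 0, 0, 0, 0, -45, 1, 0, 0, 0, 0, 0, -70, 1, 0, 0, 0, 0, 0, -90, 1, 0, 0, 0, -8, -7, -100, 1, 0, 0, 0, -21, -18, -100, 1, 0, 0, 0, -43, -36, -100, 1, 0, 0, 0, -68, -57, -100, 1, 0, 0, 0, -94, -78, -100, 1, 0, 0, 0, -119, -99, -100, 1, 0, 0, 0, -145, -121, -100, 1, 0, 0, 0, -170, -142, -100, 1, 0, 0, 0, -196, -163, -100, 1, 0, 0, 0, -221, -185, -100, 1, 0, 0, 0, -247, -206, -100, 1, 0, 0, 0, -268, -224, -100, 1, 0, 0, 0, -285, -238, -100, 1, 0, 0, 0, -298, -249, -100, 1, 0, 0, 0, -298, -249, -100, 1])

```text
time: 6.95
tool_pos: [0.4979, -0.0777, 0.0997]
ee_rot: [-3.139, -0.002, 2.299]
wrist_force: [-0.3, 0.1, -1.2]
width: 0.0515
finger_force: 30.0
```

arm_command(targets=[0, 0, 0, -8, -6, 0, 1, 0, 0, 0, -22, -18, 0, 1, 0, 0, 0, -42, -34, 0, 1, 0, 0, 0, -64, -52, 0, 1, 0, 0, 0, -86, -70, 0, 1, 0, 0, 0, -104, -84, 10, 1, 0, 0, 0, -117, -95, 20, 1, 0, 0, 0, -124, -101, 30, 1, 0, 0, 0, -127, -103, 35, 1, 0, 0, 0, -127, -103, 35, 1, 0, 0, 0, -127, -103, 35, 1])

```text
time: 8.05
tool_pos: [0.5082, -0.2375, 0.0662]
ee_rot: [3.141, -0.001, 2.305]
wrist_force: [-0.2, -0.8, -1.9]
width: 0.0514
finger_force: 30.0
```

Run:
```python
from bench import robot
from h import *
o=robot.get_obs();print(o["time"],o["tool_pos"],o["ee_rot"],o["wrist_force"],o["width"])
P=[]
for n in("side","top"):
    s=robot.snapshot(n);np.savez(f"{n}5.npz",**s)
    u,v=proj(s,[.5066,-.2411,.07]).astype(int);x,y=u-30,v-32;print(n,x,y)
    P.append(cv2.resize(s["color"][y:y+60,x:x+60,::-1],None,fx=6.6,fy=6.6,interpolation=cv2.INTER_CUBIC))
    for z in(.044,.05,.06,.128): print(z,((proj(s,[.5066,-.2411,z])-[x,y])*6.6).round(1))
    if n=="side": print([ (st,c.round(1)) for st,c in blobs(s,*YEL) if abs(c[0]-u)<30 and abs(c[1]-v)<35])
cv2.imwrite("pics/v5.png",np.hstack(P))
```

```text
8.05 [ 0.50822946 -0.23748061  0.06620833] [ 3.14120820e+00 -6.43464377e-04  2.30455734e+00] [-0.20256143 -0.78072303 -1.88145402] 0.05142616406891263
side 351 114
0.044 [196.7 260.9]
0.05 [197.2 250.3]
0.06 [198.  232.4]
0.128 [203.4 107.8]
[([375, 120, 14, 12, 102], array([381.7, 126.7])), ([389, 139, 8, 8, 52], array([392.1, 142.3])), ([365, 158, 15, 9, 110], array([371.9, 162. ])), ([355, 169, 15, 10, 119], array([362.2, 173.2]))]
top 409 172
0.044 [187.  216.1]
0.05 [190.4 215.1]
0.06 [196.1 213.5]
0.128 [237.4 202. ]
```

View pics/v5.png

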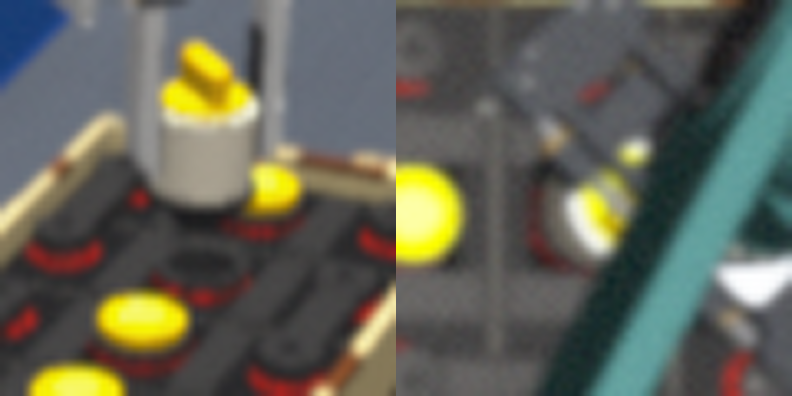

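The crop shows the neck mouth at about (203,262) and the vent axis about 3 px to its left and roughly 3 mm too near the camera. I'll correct by about (-0.7,-3.7) mm and lower slowly.

arm_command(targets=[0, 0, 0, -1, -1.5, 0, 1, 0, 0, 0, -2.3, -3, 2, 1, 0, 0, 0, -2.3, -3, 6, 1, 0, 0, 0, -2.3, -3, 11, 1, 0, 0, 0, -2.3, -3, 15, 1, 0, 0, 0, -2.3, -3, 18, 1, 0, 0, 0, -2.3, -3, 20, 1, 0, 0, 0, -2.3, -3, 22, 1, 0, 0, 0, -2.3, -3, 24, 1, 0, 0, 0, -2.3, -3, 25, 1, 0, 0, 0, -2.3, -3, 26, 1, 0, 0, 0, -2.3, -3, 27, 1, 0, 0, 0, -2.3, -3, 28, 1, 0, 0, 0, -2.3, -3, 29, 1, 0, 0, 0, -2.3, -3, 30, 1, 0, 0, 0, -2.3, -3, 30, 1])

```text
time: 9.75
tool_pos: [0.5073, -0.242, 0.0361]
ee_rot: [-3.142, -0.0, 2.304]
wrist_force: [0.4, -0.4, -2.5]
width: 0.0518
finger_force: 30.0
```

arm_command(targets=[0, 0, 0, 0, 0, 1, 1, 0, 0, 0, 0, 0, 2, 1, 0, 0, 0, 0, 0, 3, 1, 0, 0, 0, 0, 0, 4, 1, 0, 0, 0, 0, 0, 5, 1, 0, 0, 0, 0, 0, 6, 1, 0, 0, 0, 0, 0, 6, 1])

```text
time: 10.45
tool_pos: [0.5073, -0.242, 0.03]
ee_rot: [-3.142, -0.0, 2.304]
wrist_force: [0.2, 0.0, -1.8]
width: 0.0515
finger_force: 30.0
```

arm_command(targets=[0, 0, 0, 0, 0, 1, 1, 0, 0, 0, 0, 0, 2, 1, 0, 0, 0, 0, 0, 3, 1, 0, 0, 0, 0, 0, 3.5, 1, 0, 0, 0, 0, 0, 4, 1, 0, 0, 0, 0, 0, 4, 1])

```text
time: 11.05
tool_pos: [0.5074, -0.2421, 0.0262]
ee_rot: [3.142, -0.0, 2.304]
wrist_force: [0.2, -1.5, -2.6]
width: 0.0517
finger_force: 30.0
```

arm_command(targets=[0, 0, 0, 0, 0, 0.5, 1, 0, 0, 0, 0, 0, 1, 1, 0, 0, 0, 0, 0, 1.5, 1, 0, 0, 0, 0, 0, 1.5, 1])

```text
time: 11.45
tool_pos: [0.5076, -0.2422, 0.0253]
ee_rot: [3.141, 0.0, 2.304]
wrist_force: [-1.7, 0.6, 1.8]
width: 0.0515
finger_force: 30.0
```

arm_command(targets=[0, 0, 0, 0, 0, 0.5, 1, 0, 0, 0, 0, 0, 0.7, 1, 0, 0, 0, 0, 0, 0.7, 1])

```text
time: 11.75
tool_pos: [0.5076, -0.2422, 0.0253]
ee_rot: [3.141, 0.001, 2.304]
wrist_force: [-2.7, 2.7, 6.4]
width: 0.0515
finger_force: 30.0
```

Height has stopped at the seated value while the force rises, so the flange is home. Releasing gently.

arm_command(targets=[0, 0, 0, 0, 0, -0.7, 1, 0, 0, 0, 0, 0, -0.7, 1, 0, 0, 0, 0, 0, -0.7, -0.1, 0, 0, 0, 0, 0, -0.7, -0.14, 0, 0, 0, 0, 0, -0.7, -0.18, 0, 0, 0, 0, 0, -0.7, -0.25, 0, 0, 0, 0, 0, -0.7, -0.35, 0, 0, 0, 0, 0, -0.7, -0.5, 0, 0, 0, 0, 0, -0.7, -0.5, 0, 0, 0, 0, 0, -0.7, -0.5])

```text
time: 12.75
tool_pos: [0.5075, -0.2421, 0.0247]
ee_rot: [3.141, 0.0, 2.304]
wrist_force: [-0.0, 0.4, -0.6]
width: 0.0707
finger_force: 0.0
```

Run:
```python
from bench import robot
from h import *
o=robot.get_obs();print(o["time"],o["tool_pos"],o["ee_rot"],o["wrist_force"],o["width"],o["finger_force"])
s=robot.snapshot("side");np.savez("side6.npz",**s)
x,y=341,114
for z in(.044,.092,.096,.116): print(z,((proj(s,[.5075,-.2421,z])-[x,y])*7).round(1))
cv2.imwrite("pics/v6.png",cv2.resize(s["color"][y:y+60,x:x+80,::-1],None,fx=7,fy=7,interpolation=cv2.INTER_CUBIC))
```

```text
12.75 [ 0.507494   -0.24213278  0.02470452] [3.14147274e+00 1.80663446e-06 2.30356596e+00] [-0.0458805   0.41435029 -0.56145822] 0.07073302537498909 0.0
0.044 [277.5 275.6]
0.092 [281.5 183.8]
0.096 [281.8 176. ]
0.116 [283.5 136.9]
```

View pics/v6.png

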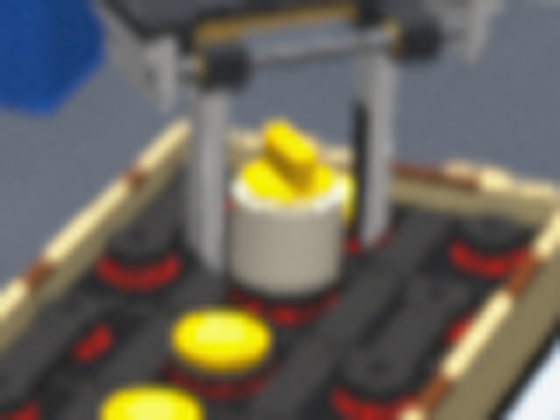

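The vent is seated upright on the neck with the cap on, and the fingers stand clear at about (210,265) and (370,240). The bar, about (290,150), is square to the finger axis. Raising to bar height and closing.

arm_command(targets=[0, 0, 0, 0, 0, -5, -0.5, 0, 0, 0, 0, 0, -15, -0.5, 0, 0, 0, 0, 0, -28, -0.5, 0, 0, 0, 0, 0, -38, -0.5, 0, 0, 0, 0, 0, -42, -0.5, 0, 0, 0, 0, 0, -42, -0.5, 0, 0, 0, 0, 0, -42, 0, 0, 0, 0, 0, 0, -42, 0.3, 0, 0, 0, 0, 0, -42, 0.5, 0, 0, 0, 0, 0, -42, 0.6, 0, 0, 0, 0, 0, -42, 0.66, 0, 0, 0, 0, 0, -42, 0.7, 0, 0, 0, 0, 0, -42, 0.74, 0, 0, 0, 0, 0, -42, 0.8, 0, 0, 0, 0, 0, -42, 1, 0, 0, 0, 0, 0, -42, 1, 0, 0, 0, 0, 0, -42, 1])

```text
time: 14.5
tool_pos: [0.5075, -0.2421, 0.0668]
ee_rot: [3.142, -0.0, 2.304]
wrist_force: [-0.0, 0.2, 0.0]
width: 0.012
finger_force: 30.0
```

Width is 12.0 mm, which matches the bar. Lifting slowly straight up.

arm_command(targets=[0, 0, 0, 0, 0, -1, 1, 0, 0, 0, 0, 0, -2, 1, 0, 0, 0, 0, 0, -4, 1, 0, 0, 0, 0, 0, -6, 1, 0, 0, 0, 0, 0, -9, 1, 0, 0, 0, 0, 0, -12, 1, 0, 0, 0, 0, 0, -17, 1, 0, 0, 0, 0, 0, -24, 1, 0, 0, 0, 0, 0, -33, 1, 0, 0, 0, 0, 0, -43, 1, 0, 0, 0, 0, 0, -53, 1, 0, 0, 0, 0, 0, -62, 1, 0, 0, 0, 0, 0, -68, 1, 0, 0, 0, 0, 0, -70, 1, 0, 0, 0, 0, 0, -70, 1, 0, 0, 0, 0, 0, -70, 1, 0, 0, 0, 0, 0, -70, 1])

```text
time: 16.2
tool_pos: [0.5071, -0.2419, 0.1361]
ee_rot: [-3.141, -0.001, 2.304]
wrist_force: [0.1, -0.7, -0.6]
width: 0.0116
finger_force: 30.0
```

Run:
```python
from bench import robot
from h import *
o=robot.get_obs();print(o["time"],o["tool_pos"],o["wrist_force"],o["width"],o["finger_force"])
s=robot.snapshot("side")
x,y=341,84
cv2.imwrite("pics/v7.png",cv2.resize(s["color"][y:y+90,x:x+80,::-1],None,fx=6,fy=6,interpolation=cv2.INTER_CUBIC))
```

```text
16.2 [ 0.50712944 -0.24190057  0.13605218] [ 0.1299792  -0.66376698 -0.58344125] 0.011617212470439718 29.99945193529129
```

View pics/v7.png

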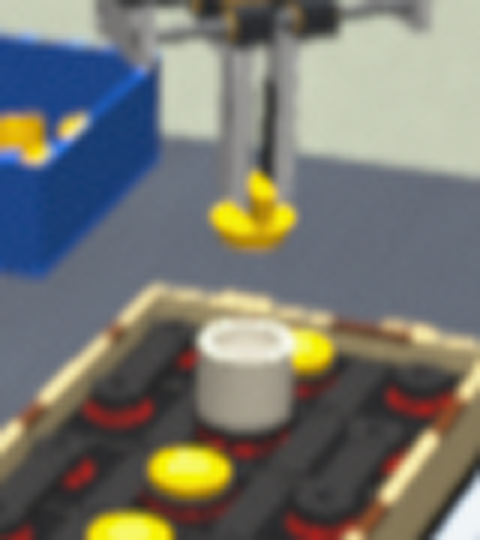

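The cap is held level at about (255,215), well clear above the open funnel at about (245,345), and the vent is still seated.

```bash
python3 -c "
from bench import robot
print(robot.close_job())"
```

```text
the job is handed in; nothing more can be done
None
```

The vent is seated in the open filler neck and let go, the dust cap is held level about 70 mm above its place on the vent, and the job is handed in (robot clock about 16 s; no verdict came back).

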